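Reseat a crooked culture dish lid edge-first

TASK

The blue lid of the culture dish was put on crooked: on the side of its yellow dot it is propped up on the dish's rim. Tip that edge up until it stands about a finger's breadth clear above the rim, with the opposite edge still hooked over the dish, and keep it so for a second to let the fog out; then set the lid back centred and flat, so that it caps the dish evenly all round, and let go. Do not take the lid right off, and leave the culture dish and the two small dishes where they stand.

Things in the scene. Friction and masses are not known exactly. Their poses are not given: they have to be found in the camera images.
- lid: loose blue see-through round lid, 64 mm outside diameter, 11.5 mm tall, 30 g; yellow dot, 10 mm wide, on top near one edge. Origin on its axis, level with the skirt's lower edge; z up out of its top, x from the dotted edge to the far edge. Starts shifted about 5 mm along its x and tilted 0.24 rad, dotted edge high. Closed, it is level with its origin 11 mm above the dish's underside
- dish: loose clear round culture dish with pale yellow agar, 54 mm outside diameter, 20 mm tall, wall 2.5 mm, 120 g, standing on the worktop. Origin at the centre of its underside, z up. The lid fits over it with 2.5 mm play all round
- dot_edge (a point): point on the lid's skirt, outer lower edge, right below the yellow dot: 32 mm from the lid's axis along its -x. At the start the skirt on this side rests on the dish's rim
- far_edge (a point): point on the lid's skirt, outer lower edge, across from the yellow dot: 32 mm from the lid's axis along its +x. At the start the top plate rests on the dish's rim on this side, with the skirt hanging outside the dish
- small_dish_0: loose closed petri dish, 60 mm diameter, 15 mm tall, clear sides, pale yellow agar, a bystander; origin at the centre of its underside
- small_dish_1: loose closed petri dish, 60 mm diameter, 15 mm tall, clear sides, pale yellow agar, a bystander; origin at the centre of its underside
- lid_top (a point): centre of the lid's upper face, 11.5 mm above its origin. The top plate is 2.5 mm thick, the skirt's wall 2.5 mm; inside the lid is 59 mm wide and 9 mm deep. It can be gripped across its diameter, along its y

How it is judged (in metres and radians):
On the way:
1. the dotted edge of the lid is held at least 9 mm above the dish's rim for half a second, while the opposite edge still hangs at least 3 mm below the rim (z of dot_edge in the frame of dish above 0.029 m and z of far_edge in the frame of dish below 0.017 m), for 0.5 s.
At the end, for the whole second after the job is handed in: the lid lies released and at rest on the dish, its axis within 4 mm of the dish's, level with it within 0.06 rad and fully down within 2 mm; the dish stands flat within 25 mm of where it stood, and each small dish within 20 mm of where it stood (horizontal distance between lid and dish below 0.004 m and z of lid in the frame of dish below 0.013 m and angle between the z axis of lid and the z axis of dish, either way round below 0.06 rad and angle between dish's own z axis and vertical below 0.05 rad and distance of dish from where it was at the start of the episode below 0.025 m and linear speed of lid below 0.02 m/s and distance of each of small_dish_0, small_dish_1 from where it was at the start of the episode below 0.02 m and contact force between the fingers and lid below 0.05 N); the robot touches nothing.
It fails at once if the lid is taken right off: the edge opposite the dot more than 15 mm above the rim (z of far_edge in the frame of dish above 0.035 m).
It fails at once if the dish is tipped or carried (angle between dish's own z axis and vertical above 0.3 rad or height (world z) of dish above 0.02 m).
It also fails if it takes over 35 s, if anything falls off the work surface, if the arm or the gripper's body presses on something with over 40 N, if the wrist force passes 120 N, or if a joint passes its speed limit or range.

ROBOT

A 7-joint arm with a two-finger parallel gripper is mounted at the origin on a cart in front of the work surface, level with it; the furniture and walls round the work are solid. World frame = base frame: x ahead of the robot, y to its left, z up, the work surface at z = 0. Lengths are in m, angles in degrees, forces in N, time in s.
With the tool pointing down it reaches from about 0.425 to 0.875 m from the base axis. Payload 4.7 kg.
Tool frame: the origin (TCP) lies between the finger pads; the fingertips stand env.tip_reach ahead of it and the grasp point (between the pads) lies 2 mm behind it (env.tip_reach is the distance from the TCP to the fingertips, in m); z points along the fingers, y is the line along which they close (so a half turn about z gives the same grasp; the last joint's range is limited). The gripper opens to 87 mm and grips with 3 to 60 N. Pads are 19 mm wide; open, the fingers measure 117 mm over their backs; the gripper's body (75 mm by 190 mm) begins 51 mm behind the grasp point.
Start: joints at [72.599, 18.392, -4.016, 83.108, 1.295, 78.541, -3.26], TCP at [0.203, -0.617, 0.21] pointing down, gripper open.
Joint ranges: [-163.93, 163.93], [-17.29, 119.83], [-79.2, 71.16], [3.27, 140.29], [-89.18, 269.18], [5.43, 117.66], [-154.24, 154.24]. Speed limits (degrees/s): [147.25, 147.25, 180, 180, 180, 180, 180].

INTERFACE

Orientations are given as [roll, pitch, yaw] about the fixed x, y, z axes, in that order (R = Rz(yaw) Ry(pitch) Rx(roll)).
In Python, from cell import env, camrig, readout, order gives the robot as it stands (env), with the cameras (camrig), the readings (readout) and the job (order).
- The arm moves only by the tool creep_tool, called after "Call:" as name([rows], argument=value, ...), one row to a line, values as JSON. Schema: {"type":"object","properties":{"increments":{"type":"array","items":{"type":"array","prefixItems":[{"type":"array","items":{"type":"number"},"minItems":3,"maxItems":3},{"type":"number"},{"type":"number"}],"minItems":3,"maxItems":3},"minItems":1,"maxItems":8},"grip_force":{"type":"number"},"only":{"type":"string"},"quiet":{"type":"boolean"},"lines":{"type":"string"}},"required":["increments"],"additionalProperties":false}. increments is a list of rows, 1 to 8 of them, each written [[dx, dy, dz], turn, opening]: dx, dy, dz in m, then a turn about the tool's z in degrees, then the finger opening in m; each row is the pose to reach, as a shift and turn from the pose commanded when the call began, along the tool's axes at that moment; what a row does not reach only later rows make up. A row lasts 1/12 s, in which the tool goes at most 0.0417 m and 7.16 degrees, less where a joint would pass 70% of its speed; a pose out of reach is approached as far as the arm can. The fingers move at their own pace and stop on an object; grip_force is the grip in N (left out, the last holds). Time passes only in rows, so rows that do not move let the fingers close. The tool returns the time, the measured TCP pose, the force, the opening and the grip force at its end. only (a regular expression) keeps the lines of the reply that match it, lines (a string "A,B") keeps lines A to B, and quiet returns only ok. Input that does not fit is refused with a message, and nothing moves.
- readout.get_obs(): the state, without advancing time (a new reading comes with each control period).
- camrig.read_camera(name): name is "scene" or "top" or "wrist"; returns a dict with "color" (384x512x3 uint8, blue, green, red), "fx", "fy", "cx", "cy" (pixels), "dist" ([k1, k2, p1, p2, k3] as OpenCV has them; the pictures are not rectified), "world_from_camera" (4x4, takes a point from camera to world coordinates). Camera axes: x right, y down, z forward; pixel columns grow to the right and rows downward; lengths in m; the calibration is good to about 2 mm. A picture is of the moment at which its call begins. There is no depth.
- order.sign_off(): hands the job in; it is judged then, once.
The state is a dict: "time_s": time; "qpos": joint angles; "joint_velocities": joint speeds; "effort": joint torques, N m; "tool_pos": TCP position; "tool_rot": TCP orientation; "force": force on the tool from outside, world axes, zero at the start; "wrist_torque": the same for the moment, N m; "grip_width": finger opening in m; "grasp_force": force on a finger pad.
Only numpy, scipy, OpenCV 4.12 (cv2) and the standard library are available. Lean on these libraries where they do the work, as an engineer would, in place of code of your own. Each camera call takes 0.05 s, during which the arm holds its last target. There are 200 camera calls.

## Working session

There is one attempt and no reset: what is moved stays moved. The work goes in short steps, Python scripts to look and compute and a tool call to move; the robot and the scene stay as the last step left them, time stands still between calls to the robot, and variables do not carry over. Pictures are saved under pics/ and viewed, at most 10 in all, crops included, and the job is handed in when it is done.

```bash
ls; mkdir -p pics; python3 - <<'E'
from cell import env, camrig, readout, order
import cv2
o=readout.get_obs();print({k:o[k] for k in('time_s','tool_pos','tool_rot','grip_width')},env.tip_reach)
a=[camrig.read_camera(n) for n in("scene","top")]
for c in a: print(c['fx'],c['cx'],c['dist'],c['world_from_camera'])
cv2.imwrite('pics/a.png',cv2.resize(cv2.hconcat([c['color'] for c in a]),(800,300)))
cv2.imwrite('pics/top0.png',a[1]['color']);cv2.imwrite('pics/scene0.png',a[0]['color'])
E
```

```text
cell.py
pics
{'time_s': 0.0, 'tool_pos': array([ 0.20286278, -0.61692175,  0.20906919]), 'tool_rot': array([-1.79890480e+02,  8.43801248e-03,  1.82103077e+01]), 'grip_width': 0.08721593617773037} 0.017
459.92003907926 255.27071186097703 [-0.02710975  0.          0.          0.          0.        ] [[-0.50961448 -0.46199303  0.72584814 -0.10876925]
 [-0.86039993  0.27583614 -0.42851649  0.47446295]
 [-0.00224351 -0.8428979  -0.53806886  0.5068492 ]
 [ 0.          0.          0.          1.        ]]
381.1460120200157 253.5293810014582 [-0.09390256  0.          0.          0.          0.        ] [[ 0.01376342 -0.99702118  0.07589034  0.43699055]
 [-0.99980284 -0.01263593  0.01531715  0.09113724]
 [-0.01431258 -0.07608619 -0.99699852  0.90296774]
 [ 0.          0.          0.          1.        ]]
```

View pics/a.png

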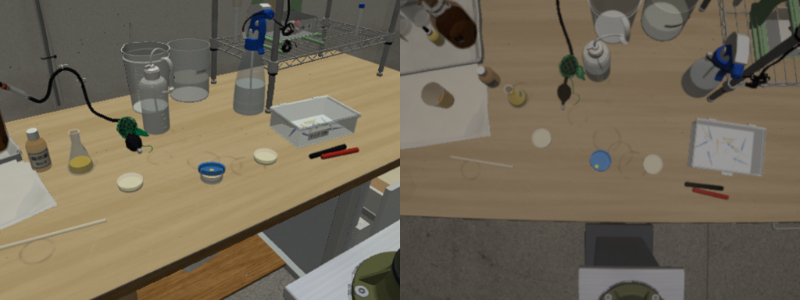

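Both views show the blue-lidded dish, near (600,160) in the right half, between the two small dishes. Next I'll take close-ups and masks.

```bash
cat > h.py <<'E'
import cv2,numpy as np
from cell import env, camrig, readout, order
def ray(c,uv):
    K=np.array([[c['fx'],0,c['cx']],[0,c['fy'],c['cy']],[0,0,1]])
    p=cv2.undistortPoints(np.array([[uv]],float),K,np.array(c['dist']))[0,0]
    T=np.array(c['world_from_camera']); d=T[:3,:3]@[p[0],p[1],1]
    return T[:3,3],d
def plane(c,uv,z):
    o,d=ray(c,uv); return o+d*(z-o[2])/d[2]
def two(c1,u1,c2,u2):
    o1,d1=ray(c1,u1);o2,d2=ray(c2,u2)
    s=np.linalg.lstsq(np.c_[d1,-d2],o2-o1,rcond=None)[0]
    a=o1+s[0]*d1;b=o2+s[1]*d2
    return (a+b)/2,np.linalg.norm(a-b)
def blobs(im,lo,hi,amin):
    m=cv2.inRange(cv2.cvtColor(im,cv2.COLOR_BGR2HSV),lo,hi)
    n,l,s,c=cv2.connectedComponentsWithStats(m)
    return [(s[i].tolist(),c[i]) for i in range(1,n) if s[i,4]>=amin]
E
python3 - <<'E'
from h import *
cs={n:camrig.read_camera(n) for n in("scene","top")}
for n,c in cs.items():
    print(n,'blue');[print(b) for b in blobs(c['color'],(100,120,50),(125,255,255),60)]
    print('yel');[print(b) for b in blobs(c['color'],(20,110,100),(35,255,255),4)]
s=cs['scene']['color'][190:240,235:305]; t=cs['top']['color'][180:230,220:290]
cv2.imwrite('pics/b.png',cv2.hconcat([cv2.resize(x,(400,286),interpolation=cv2.INTER_CUBIC) for x in(s,t)]))
E
```

```text
scene blue
([313, 12, 38, 58, 983], array([330.94099695,  40.11495422]))
([254, 208, 34, 16, 437], array([270.36155606, 215.37528604]))
yel
([89, 200, 30, 22, 492], array([102.30284553, 210.1199187 ]))
([269, 216, 4, 3, 7], array([270.57142857, 216.85714286]))
top blue
([404, 59, 18, 24, 158], array([410.34810127,  72.17721519]))
([424, 81, 16, 20, 230], array([431.66956522,  90.20434783]))
([248, 194, 21, 18, 70], array([261.31428571, 199.18571429]))
([246, 198, 19, 19, 192], array([256.14583333, 205.79166667]))
yel
([37, 40, 12, 12, 91], array([42.98901099, 45.64835165]))
([139, 114, 22, 20, 274], array([148.94525547, 124.63138686]))
([250, 212, 3, 3, 7], array([251.        , 212.71428571]))
```

View pics/b.png

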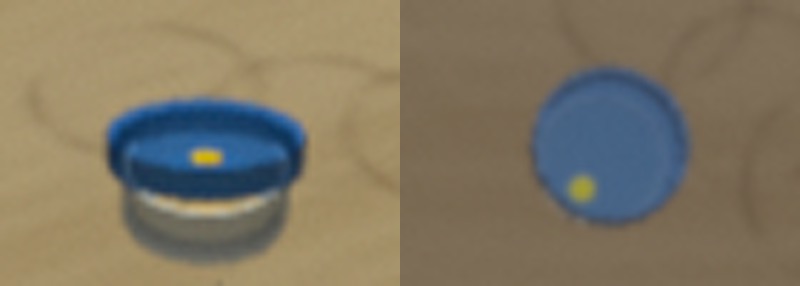

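Left crop: the lid tilts down towards the far side, with the dot near crop (205,157). Right crop: the lid circle is at about (610,146), the dot at (581,188). Next, world positions.

```bash
python3 - <<'E'
from h import *
c=camrig.read_camera('top'); s=camrig.read_camera('scene')
im=c['color']; roi=im[180:230,220:290].astype(float)
m=((roi[...,0]-roi[...,2])>25).astype(np.uint8)
dotm=cv2.inRange(cv2.cvtColor(im,cv2.COLOR_BGR2HSV),(20,110,90),(40,255,255))[180:230,220:290]
cn=max(cv2.findContours(m,0,2)[0],key=cv2.contourArea)
e=cv2.fitEllipse(cv2.convexHull(cn));print('ell',e)
cen=np.array(e[0])+[220,180]
x=plane(c,cen,.022);print('lid',x)
# dot by yellowness weights
def dot(c,u,v):
    p=c['color'][v-5:v+6,u-5:u+6].astype(float);w=np.clip(p[...,1]-p[...,0]-5,0,None)
    yy,xx=np.mgrid[v-5:v+6,u-5:u+6];return np.array([(w*xx).sum(),(w*yy).sum()])/w.sum()
dt=dot(c,251,213);print('dot px',dt)
d=plane(c,dt,.029);print('dot',d,'dir',np.degrees(np.arctan2(*(x-d)[1::-1])),np.linalg.norm((x-d)[:2]))
ds=np.array([270.6,216.9]); print('tri dot',two(c,dt,s,ds))
for n,cc in(('top',c),('scene',s)):
    for b in blobs(cc['color'],(15,20,150),(40,110,255),100):
        if 80<b[0][4]<700:print(n,b,plane(cc,b[1],.015))
E
```

```text
ell ((36.36318588256836, 24.82218360900879), (26.172176361083984, 26.8128662109375), 119.54279327392578)
lid [0.47533299 0.09772182 0.022     ]
dot px [250.79761905 213.08531746]
dot [0.45591616 0.11016948 0.029     ] dir -32.662975313210175 0.023064204932864284
tri dot (array([0.45569466, 0.10987193, 0.03188724]), np.float64(0.0005666490738269857))
scene ([483, 213, 29, 26, 386], array([500.30310881, 225.82901554])) [ 0.23860214 -0.24499927  0.015     ]
scene ([39, 252, 27, 21, 105], array([ 53.8       , 260.54285714])) [0.55239224 0.46705773 0.015     ]
```

Call:
creep_tool([
  [[0.26, -0.2, 0], 51, 0.087],
  [[0.26, -0.2, 0], 51, 0.087],
  [[0.26, -0.2, 0], 51, 0.087],
  [[0.26, -0.2, 0], 51, 0.087],
  [[0.26, -0.2, 0], 51, 0.087],
  [[0.26, -0.2, 0], 51, 0.087],
  [[0.26, -0.2, 0], 51, 0.087],
  [[0.26, -0.2, 0], 51, 0.087],
])

```text
time_s: 0.97
tool_pos: [0.3843, -0.3505, 0.2104]
tool_rot: [180.0, -0.0, -33.2]
force: [0.8, 0.8, 0.2]
grip_width: 0.087
grasp_force: 0.0
```

Call:
creep_tool([
  [[-0.125, -0.305, 0], 0, 0.087],
  [[-0.125, -0.305, 0], 0, 0.087],
  [[-0.125, -0.305, 0], 0, 0.087],
  [[-0.125, -0.305, 0], 0, 0.087],
  [[-0.125, -0.305, 0], 0, 0.087],
  [[-0.125, -0.305, 0], 0, 0.087],
  [[-0.125, -0.305, 0], 0, 0.087],
  [[-0.125, -0.305, 0], 0, 0.087],
])

```text
time_s: 1.63
tool_pos: [0.4441, -0.0248, 0.2105]
tool_rot: [180.0, -0.1, -32.7]
force: [0.9, -0.9, -0.0]
grip_width: 0.0869
grasp_force: 0.0
```

Call:
creep_tool([
  [[-0.047, -0.116, 0], 0, 0.087],
  [[-0.047, -0.116, 0.05], 0, 0.087],
  [[-0.047, -0.116, 0.05], 0, 0.087],
  [[-0.047, -0.116, 0.05], 0, 0.087],
  [[-0.047, -0.116, 0.05], 0, 0.087],
])

```text
time_s: 2.05
tool_pos: [0.4658, 0.0997, 0.1584]
tool_rot: [180.0, 0.2, -32.4]
force: [-0.1, -0.3, -0.1]
grip_width: 0.0868
grasp_force: 0.0
```

```bash
python3 - <<'E'
from h import *
c=camrig.read_camera('wrist');print(c['world_from_camera'][:3,3]);cv2.imwrite('pics/w1.png',c['color'])
E
```

```text
[0.53335758 0.05688796 0.33311345]
```

View pics/w1.png

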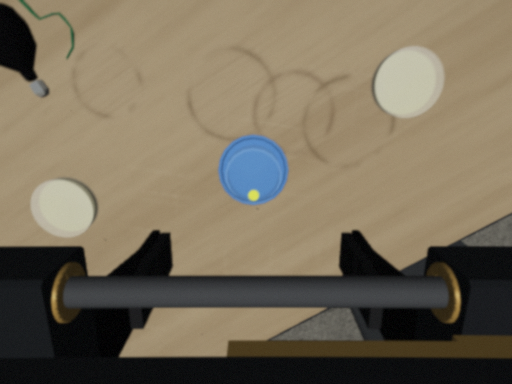

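The wrist view shows the lid at (253,169) with the dot at (253,196), nearly in line with the tool's x. The small dishes are well to the side at (63,208) and (409,82).

```bash
python3 - <<'E'
from h import *
o=readout.get_obs();R=np.radians(o['tool_rot'][2]);p=o['tool_pos'];print(p,o['tool_rot'])
c=camrig.read_camera('wrist');im=c['color'];f=im.astype(float)
m=((f[...,0]-f[...,2])>25).astype(np.uint8);m[230:]=0
cn=max(cv2.findContours(m,0,2)[0],key=cv2.contourArea);e=cv2.fitEllipse(cv2.convexHull(cn));print(e)
b=[b for b in blobs(im,(22,110,120),(38,255,255),15)];print(b)
x=plane(c,e[0],.021);d=plane(c,b[-1][1],.029)
print('lid',x,'dot',d,'yaw',np.degrees(np.arctan2(*(x-d)[1::-1])),np.linalg.norm((x-d)[:2]))
tx=np.array([np.cos(R),np.sin(R)]);ty=np.array([np.sin(R),-np.cos(R)])
v=(x-p)[:2];print('lid in tool axes',v@tx,v@ty)
print([plane(c,q,.015) for q in((63,208),(409,82))])
E
```

```text
[0.46651575 0.09698319 0.1593766 ] [ 1.79949262e+02  1.00193157e-01 -3.25592708e+01]
((250.4917449951172, 171.6427764892578), (69.21369171142578, 69.34351348876953), 8.489794731140137)
[([247, 193, 9, 9, 67], array([250.91044776, 197.08955224]))]
lid [0.47443926 0.09730644 0.021     ] dot [0.45535808 0.10902319 0.029     ] yaw -31.55189387620021 0.022391366744325743
lid in tool axes 0.00650424674824926 -0.004536659372897538
[array([0.54115158, 0.27203167, 0.015     ]), array([ 0.46603322, -0.06302733,  0.015     ])]
```

Call:
creep_tool([
  [[0.0025, -0.0045, 0.03], 0, 0.087],
  [[0.0025, -0.0045, 0.07], 0, 0.087],
  [[0.0025, -0.0045, 0.1], 0, 0.087],
  [[0.0025, -0.0045, 0.12], 0, 0.087],
  [[0.0025, -0.0045, 0.13], 0, 0.087],
  [[0.0025, -0.0045, 0.136], 0, 0.087],
  [[0.0025, -0.0045, 0.136], 0, 0.087],
  [[0.0025, -0.0045, 0.136], 0, 0.087],
], grip_force=5)

```text
time_s: 2.82
tool_pos: [0.4732, 0.0975, 0.0253]
tool_rot: [-179.9, -0.1, -32.8]
force: [0.4, 0.2, 0.6]
grip_width: 0.087
grasp_force: 0.0
```

```bash
python3 - <<'E'
from h import *
c=[camrig.read_camera(n) for n in('scene','wrist')]
cv2.imwrite('pics/c.png',cv2.hconcat([cv2.resize(c[0]['color'][170:260,210:330],(400,300),interpolation=2),cv2.resize(c[1]['color'],(400,300))]))
E
```

```text
(no output)
```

View pics/c.png

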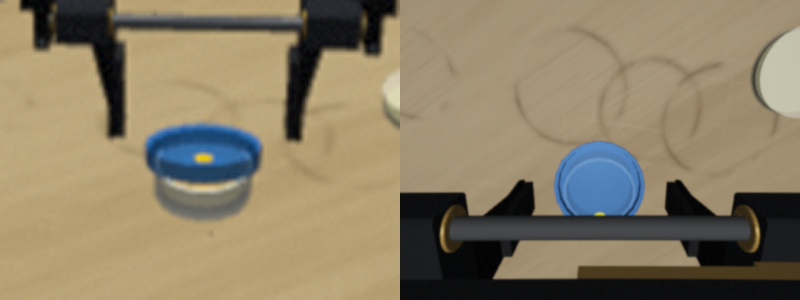

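```bash
python3 - <<'E'
from h import *
o=readout.get_obs();print(o['tool_pos'],o['tool_rot'],o['time_s'],o['force'])
R=np.radians(o['tool_rot'][2]);ty=np.array([np.sin(R),-np.cos(R),0]);p=o['tool_pos']
c=camrig.read_camera('scene')
def proj(c,P):
    Tc=np.linalg.inv(c['world_from_camera']);K=np.array([[c['fx'],0,c['cx']],[0,c['fy'],c['cy']],[0,0,1]])
    return cv2.projectPoints(np.array(P,float),cv2.Rodrigues(Tc[:3,:3])[0],Tc[:3,3],K,np.array(c['dist']))[0][:,0]
P=[p+s*.0435*ty-[0,0,.017] for s in(-1,1)]+[np.array([.4745,.0975,.02])]
im=c['color'].copy();print(proj(c,P))
w=camrig.read_camera('wrist');print(proj(w,P),w['world_from_camera'][:3,3])
cv2.imwrite('pics/d.png',cv2.hconcat([cv2.resize(im[170:260,210:330],(400,300),interpolation=2),cv2.resize(w['color'],(400,300))]))
E
```

```text
[0.47343719 0.09779226 0.02568412] [-1.79919615e+02 -1.54059722e-01 -3.28222628e+01] 2.9167 [ 0.9776373  -1.17060794 -0.36348187]
[[247.20784154 219.96245996]
 [294.17540769 220.91800832]
 [270.57845619 215.10761968]]
[[183.01094271 228.15837458]
 [328.01295399 228.22288892]
 [254.88853883 234.03818737]] [0.53950288 0.05493191 0.20073453]
```

View pics/d.png

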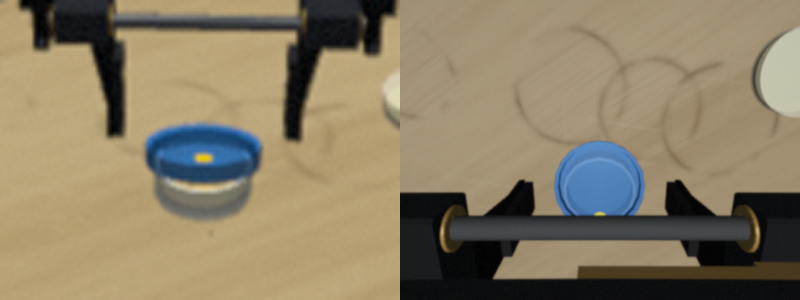

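The open fingertips appear about 18 mm higher than tip_reach predicts (scene crop (117,137) and (292,139)). The linkage seems to pull them back when open, so I'll close partway and check again.

Call:
creep_tool([
  [[0, 0, 0], 0, 0.07],
  [[0, 0, 0], 0, 0.07],
  [[0, 0, 0], 0, 0.07],
  [[0, 0, 0], 0, 0.07],
], grip_force=5)

```text
time_s: 3.35
tool_pos: [0.472, 0.0979, 0.0242]
tool_rot: [180.0, -0.0, -32.8]
force: [-0.0, -0.3, -0.5]
grip_width: 0.0723
grasp_force: 0.0
```

```bash
python3 - <<'E'
from h import *
o=readout.get_obs();print(o['tool_pos'],o['grip_width'])
c=camrig.read_camera('scene');w=camrig.read_camera('wrist')
cv2.imwrite('pics/e.png',cv2.hconcat([cv2.resize(c['color'][185:245,230:310],(400,300),interpolation=2),cv2.resize(w['color'],(400,300))]))
E
```

```text
[0.47198426 0.09793469 0.02423257] 0.07231967888703487
```

View pics/e.png

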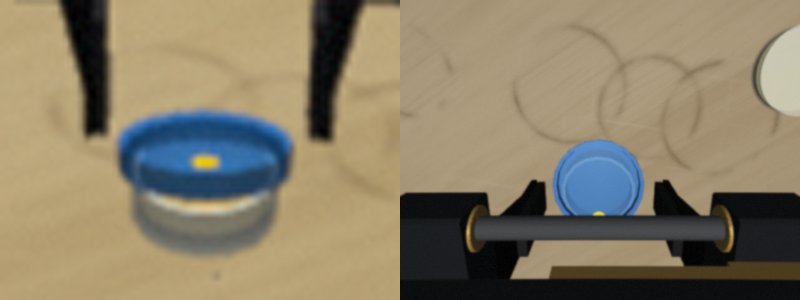

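```bash
python3 - <<'E'
from h import *
c=camrig.read_camera('scene');w=camrig.read_camera('wrist')
o=readout.get_obs();R=np.radians(o['tool_rot'][2]);tx=np.array([np.cos(R),np.sin(R)])
for a,b in(((251,212),(185,234)),((292.3,212.6),(326,234))):
    q,e=two(c,a,w,b);print(q,e,(q-o['tool_pos'])[:2]@tx)
print(o['tool_pos'])
# dark rows of wrist & scene finger: column profile
g=c['color'].max(2);print(g[204:220,246:252]);print(g[204:220,292:298])
E
```

```text
[0.49584702 0.12751938 0.0250925 ] 0.001365967198666735 0.004099746552264052
[0.45449719 0.06319693 0.02531204] 0.00019609710030141637 0.004174146741714917
[0.47188523 0.09789488 0.02408289]
[[168  53   7  14  18  39]
 [171  52   8  18   9  41]
 [168  62   9  15  20  51]
 [168  68  17  13  22  58]
 [170  68  14  11  16  61]
 [169  66  11  14  24  71]
 [168  66  10  16  25  82]
 [168  84  36  54  56  92]
 [174 137 113 136 139 146]
 [179 175 165 181 186 184]
 [177 177 174 178 180 183]
 [182 180 175 175 175 175]
 [185 186 181 178 179 176]
 [188 187 187 187 186 185]
 [188 189 190 186 186 189]
 [188 189 188 187 187 187]]
[[ 20  16   9  28 105 184]
 [ 19  22  15  29 105 184]
 [ 19  11   8  26 107 184]
 [ 19  18  19  28 110 182]
 [ 19  14   5  36 111 179]
 [ 19  20   8  36 110 178]
 [ 27  16  15  35 108 176]
 [ 25  16  14  35 105 174]
 [ 60  51  45  59 126 175]
 [135 131 121 116 155 177]
 [181 181 173 159 172 177]
 [181 180 177 173 173 175]
 [179 178 179 174 170 171]
 [179 178 180 178 173 169]
 [181 181 181 182 176 171]
 [183 184 185 184 177 171]]
```

Call:
creep_tool([
  [[-0.002, -0.001, 0.008], 0, 0.072],
  [[-0.002, -0.001, 0.015], 0, 0.072],
  [[-0.002, -0.001, 0.015], 0, 0.072],
  [[-0.002, -0.001, 0.015], 0, 0.072],
  [[-0.002, -0.001, 0.015], 0, 0.058],
  [[-0.002, -0.001, 0.015], 0, 0.058],
  [[-0.002, -0.001, 0.015], 0, 0.058],
  [[-0.002, -0.001, 0.015], 0, 0.058],
], grip_force=6)

```text
time_s: 4.22
tool_pos: [0.4709, 0.0998, 0.0093]
tool_rot: [-180.0, -0.0, -32.8]
force: [1.0, 0.4, 0.1]
grip_width: 0.0638
grasp_force: 6.0
```

```bash
python3 - <<'E'
from h import *
o=readout.get_obs();print(o['tool_pos'],o['grip_width'],o['grasp_force'],o['force'])
c=camrig.read_camera('scene');w=camrig.read_camera('top')
cv2.imwrite('pics/f.png',cv2.hconcat([cv2.resize(c['color'][185:245,230:310],(400,300),interpolation=2),cv2.resize(camrig.read_camera('wrist')['color'],(400,300))]))
E
```

```text
[0.47093334 0.09983109 0.00926242] 0.06379761618080422 5.999785950989462 [0.95025301 0.41024013 0.10204712]
```

View pics/f.png

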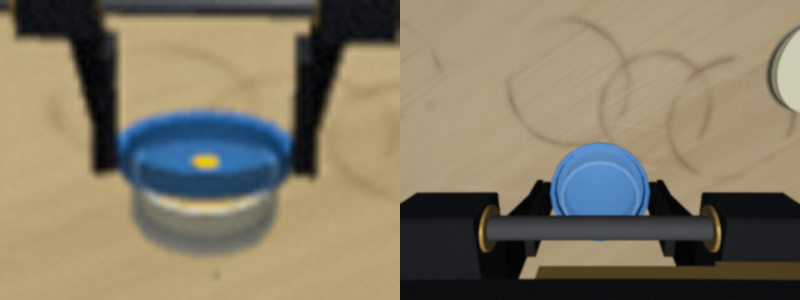

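The lid is gripped: the opening is 63.8 mm, the force 6 N, and the pads sit on both sides at crop (105,165) and (305,170). Next I'll lift 10.5 mm and compare before and after in the scene view.

```bash
cat > m.py <<'E'
from h import *
c=camrig.read_camera('scene');f=c['color'].astype(float)
p=f[200:228,262:280];w=np.clip(p[...,1]-p[...,0]-10,0,None);w[(p[...,2]<p[...,1]-5)]=0
y,x=np.mgrid[200:228,262:280]
h=cv2.cvtColor(c['color'],cv2.COLOR_BGR2HSV)[195:230,262:280];ym=cv2.inRange(h,(20,130,90),(35,255,255))
yy,xx=np.nonzero(ym);print('dot',xx.mean()+262,yy.mean()+195,len(xx))
col=(f[190:240,265:277,0]-f[190:240,265:277,2]).mean(1)  # blue profile
print('profile',dict(zip(range(198,236),col[8:46].round().astype(int))))
o=readout.get_obs();print(o['time_s'],o['tool_pos'],o['grip_width'],o['force'])
E
python3 m.py
```

```text
dot 270.5 217.0 4
profile {198: np.int64(-63), 199: np.int64(-63), 200: np.int64(-64), 201: np.int64(-64), 202: np.int64(-63), 203: np.int64(-63), 204: np.int64(-63), 205: np.int64(-64), 206: np.int64(-39), 207: np.int64(43), 208: np.int64(115), 209: np.int64(105), 210: np.int64(91), 211: np.int64(89), 212: np.int64(92), 213: np.int64(106), 214: np.int64(116), 215: np.int64(99), 216: np.int64(35), 217: np.int64(-12), 218: np.int64(52), 219: np.int64(90), 220: np.int64(66), 221: np.int64(61), 222: np.int64(63), 223: np.int64(61), 224: np.int64(13), 225: np.int64(-66), 226: np.int64(-65), 227: np.int64(-24), 228: np.int64(-20), 229: np.int64(-21), 230: np.int64(-20), 231: np.int64(-15), 232: np.int64(-8), 233: np.int64(-6), 234: np.int64(-7), 235: np.int64(-24)}
4.4167 [0.47090187 0.09984443 0.00922882] 0.06358504333994203 [-0.24792322 -0.21465856 -0.0388632 ]
```

Call:
creep_tool([
  [[0, 0, -0.004], 0, 0.058],
  [[0, 0, -0.008], 0, 0.058],
  [[0, 0, -0.0105], 0, 0.058],
  [[0, 0, -0.0105], 0, 0.058],
  [[0, 0, -0.0105], 0, 0.058],
])

```text
time_s: 4.83
tool_pos: [0.4711, 0.0998, 0.02]
tool_rot: [-180.0, -0.0, -32.8]
force: [-0.1, -1.0, -0.4]
grip_width: 0.064
grasp_force: 6.0
```

```bash
python3 m.py; python3 - <<'E'
from h import *
c=camrig.read_camera('scene')
cv2.imwrite('pics/g.png',cv2.resize(c['color'][185:245,230:310],(800,600),interpolation=2))
E
```

```text
dot 270.4269662921348 222.13483146067415 89
profile {198: np.int64(-63), 199: np.int64(-64), 200: np.int64(-65), 201: np.int64(-54), 202: np.int64(16), 203: np.int64(110), 204: np.int64(109), 205: np.int64(94), 206: np.int64(91), 207: np.int64(96), 208: np.int64(115), 209: np.int64(133), 210: np.int64(118), 211: np.int64(48), 212: np.int64(-23), 213: np.int64(36), 214: np.int64(80), 215: np.int64(62), 216: np.int64(60), 217: np.int64(63), 218: np.int64(62), 219: np.int64(21), 220: np.int64(-74), 221: np.int64(-130), 222: np.int64(-130), 223: np.int64(-129), 224: np.int64(-131), 225: np.int64(-118), 226: np.int64(-65), 227: np.int64(-23), 228: np.int64(-20), 229: np.int64(-21), 230: np.int64(-20), 231: np.int64(-16), 232: np.int64(-8), 233: np.int64(-6), 234: np.int64(-7), 235: np.int64(-24)}
4.8833 [0.47089479 0.09974991 0.01977883] 0.0634218177620813 [ 0.03736063 -0.86372889 -1.19525398]
```

View pics/g.png

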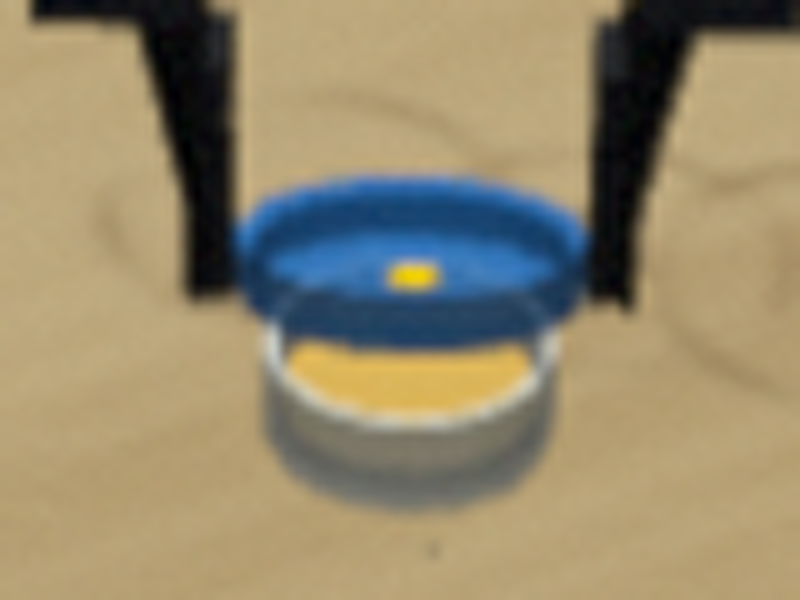

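The dotted edge now stands clear of the rim, with agar visible at (410,385), and the far edge still hangs behind. Image shifts give about 11–12 mm of rise at the dot side and 10.5 mm at the far side. That puts dot_edge near 0.031 and far_edge near 0.0155, so I'll hold here.

Call:
creep_tool([
  [[0, 0, 0], 0, 0.058],
  [[0, 0, 0], 0, 0.058],
  [[0, 0, 0], 0, 0.058],
  [[0, 0, 0], 0, 0.058],
  [[0, 0, 0], 0, 0.058],
  [[0, 0, 0], 0, 0.058],
  [[0, 0, 0], 0, 0.058],
  [[0, 0, 0], 0, 0.058],
])

```text
time_s: 5.6
tool_pos: [0.4708, 0.0998, 0.0196]
tool_rot: [180.0, -0.0, -32.8]
force: [-0.6, -0.1, -0.6]
grip_width: 0.064
grasp_force: 6.0
```

Call:
creep_tool([
  [[0, 0, 0.0007], 0, 0.058],
  [[0, 0, 0.0007], 0, 0.058],
  [[0, 0, 0.0007], 0, 0.058],
  [[0, 0, 0.0007], 0, 0.058],
  [[0, 0, 0.0007], 0, 0.058],
  [[0, 0, 0.0007], 0, 0.058],
  [[0, 0, 0.0007], 0, 0.058],
  [[0, 0, 0.0007], 0, 0.058],
])

```text
time_s: 6.27
tool_pos: [0.4708, 0.0998, 0.0189]
tool_rot: [180.0, -0.0, -32.8]
force: [-0.2, 0.9, -0.6]
grip_width: 0.0635
grasp_force: 6.0
```

```bash
python3 m.py|grep prof
python3 - <<'E'
from h import *
# dish axis from scene: rim/bottom outline extents; agar mask
c=camrig.read_camera('scene');w=camrig.read_camera('wrist')
for b in blobs(c['color'],(15,120,150),(30,255,255),20):print(b, plane(c,b[1],.008))
f=w['color'].astype(float);m=((f[...,0]-f[...,2])>25).astype(np.uint8);m[235:]=0
cn=max(cv2.findContours(m,0,2)[0],key=cv2.contourArea);print(cv2.boundingRect(cn))
f=c['color'].astype(int)
for r in (225,228,230,232):print(r,f[r,252:292].tolist() if 0 else (f[r,252:292,2]-f[r,252:292,0]).tolist())
E
```

```text
profile {198: np.int64(-63), 199: np.int64(-63), 200: np.int64(-64), 201: np.int64(-64), 202: np.int64(-21), 203: np.int64(70), 204: np.int64(117), 205: np.int64(100), 206: np.int64(92), 207: np.int64(92), 208: np.int64(102), 209: np.int64(123), 210: np.int64(125), 211: np.int64(83), 212: np.int64(1), 213: np.int64(-11), 214: np.int64(60), 215: np.int64(73), 216: np.int64(61), 217: np.int64(61), 218: np.int64(64), 219: np.int64(51), 220: np.int64(-28), 221: np.int64(-103), 222: np.int64(-131), 223: np.int64(-131), 224: np.int64(-130), 225: np.int64(-118), 226: np.int64(-65), 227: np.int64(-23), 228: np.int64(-20), 229: np.int64(-21), 230: np.int64(-20), 231: np.int64(-15), 232: np.int64(-7), 233: np.int64(-6), 234: np.int64(-7), 235: np.int64(-25)}
([34, 176, 21, 10, 67], array([ 44.70149254, 182.02985075])) [
[... 192 characters left out ...]
[0.46908788 0.10109733 0.008     ]
(193, 182, 126, 53)
225 [66, 68, 67, 61, 34, 12, 17, 19, 16, 21, 42, 60, 70, 88, 112, 118, 125, 125, 127, 127, 126, 124, 125, 118, 100, 87, 62, 46, 33, 20, 18, 18, 11, 39, 65, 67, 67, 67, 68, 68]
228 [65, 68, 67, 63, 39, 11, 6, 10, 17, 21, 23, 21, 20, 19, 19, 19, 18, 18, 23, 22, 21, 18, 19, 17, 20, 18, 20, 21, 19, 15, 8, 6, 21, 51, 70, 69, 68, 67, 67, 67]
230 [67, 67, 68, 70, 64, 44, 12, 6, 6, 8, 10, 14, 16, 20, 19, 20, 21, 21, 22, 21, 19, 20, 21, 22, 17, 17, 15, 11, 10, 9, 6, 18, 46, 67, 67, 69, 69, 66, 67, 68]
232 [67, 67, 67, 67, 68, 64, 52, 29, 14, 9, 5, 5, 7, 4, 6, 7, 7, 7, 10, 10, 10, 8, 9, 6, 6, 7, 7, 5, 8, 14, 33, 56, 67, 68, 67, 68, 67, 67, 65, 68]
```

Checking the height against the geometry: a tilt of 0.24 rad only fits if the skirt rests on the rim about 56° round from the dot. That gives a starting dot_edge of about 0.0237 and a far_edge of about 0.0085. The triangulated dot height of 0.032 agrees (32.7 predicted). The right lift is therefore 5.4–8.5 mm, so I've overshot and will lower to about 7 mm and hold again.

Call:
creep_tool([
  [[0, 0, 0.0028], 0, 0.058],
  [[0, 0, 0.0028], 0, 0.058],
  [[0, 0, 0.0028], 0, 0.058],
  [[0, 0, 0.0028], 0, 0.058],
  [[0, 0, 0.0028], 0, 0.058],
  [[0, 0, 0.0028], 0, 0.058],
  [[0, 0, 0.0028], 0, 0.058],
  [[0, 0, 0.0028], 0, 0.058],
])

```text
time_s: 7.08
tool_pos: [0.4708, 0.0998, 0.0162]
tool_rot: [180.0, -0.0, -32.8]
force: [0.6, 1.0, 0.8]
grip_width: 0.0635
grasp_force: 6.0
```

Call:
creep_tool([
  [[0, 0, 0], 0, 0.058],
  [[0, 0, 0], 0, 0.058],
  [[0, 0, 0], 0, 0.058],
  [[0, 0, 0], 0, 0.058],
  [[0, 0, 0], 0, 0.058],
  [[0, 0, 0], 0, 0.058],
])

```text
time_s: 7.58
tool_pos: [0.4708, 0.0998, 0.0161]
tool_rot: [180.0, -0.0, -32.8]
force: [0.4, 0.9, -0.0]
grip_width: 0.0638
grasp_force: 6.0
```

```bash
python3 - <<'E'
from h import *
c=camrig.read_camera('scene');t=camrig.read_camera('top');f=c['color'].astype(float)
d=(f[190:240,262:280,0]-f[190:240,262:280,2])
# height of near lower edge & far upper edge: crossings of blue profile (cols 266-275)
p=d[:,4:14].mean(1);r=np.arange(190,240)
i=np.where(p>25)[0];a,b=i[0],i[-1]
top=r[a-1]+(25-p[a-1])/(p[a]-p[a-1]);bot=r[b]+(p[b]-25)/(p[b]-p[b+1]);print(top,bot)
# project onto vertical plane lines: lid axis point +- along lid x
R=np.radians(-32.);ux=np.array([np.cos(R),np.sin(R),0]);L=np.array([.4745,.0975,0])
for n,v,k in(('near lower dot_edge',bot,-.031),('far top edge',top,.034)):
    o_,q=ray(c,(270.8,v));s=((L+k*ux-o_)@ux)/(q@ux);print(n,o_+s*q)
E
```

```text
203.7549504950495 220.6828793774319
near lower dot_edge [0.44815254 0.11383473 0.02967554]
far top edge [0.5030548  0.07903652 0.0224975 ]
```

Call:
creep_tool([
  [[0, 0, -0.0008], 0, 0.058],
  [[0, 0, -0.0008], 0, 0.058],
  [[0, 0, -0.0008], 0, 0.058],
  [[0, 0, -0.0008], 0, 0.058],
  [[0, 0, -0.0008], 0, 0.058],
  [[0, 0, -0.0008], 0, 0.058],
  [[0, 0, -0.0008], 0, 0.058],
  [[0, 0, -0.0008], 0, 0.058],
])

```text
time_s: 8.35
tool_pos: [0.4708, 0.0998, 0.0169]
tool_rot: [180.0, -0.0, -32.8]
force: [0.3, -0.4, -1.0]
grip_width: 0.0636
grasp_force: 6.0
```

```bash
python3 - <<'E'
from h import *
c=camrig.read_camera('scene');f=c['color'].astype(float)
p=(f[226:250,266:276,2]-f[226:250,266:276,0]).mean(1);print(dict(zip(range(226,250),p.round().astype(int).tolist())))
g=f[226:250,266:276].mean((1,2));print(g.round().astype(int).tolist())
R=np.radians(-32.);ux=np.array([np.cos(R),np.sin(R),0])
for v in(235,235.5,236,):
    q=plane(c,(270.5,v),0);print(v,q,q+.027*ux)
q=plane(c,(270.5,226.2),.02);print('rim',q+.027*ux)
w=camrig.read_camera('wrist');f=w['color'].astype(float)
m=((f[...,0]-f[...,2])>25).astype(np.uint8);m[258:]=0
cn=max(cv2.findContours(m,0,2)[0],key=cv2.contourArea)[:,0];print('wrist far',cn[:,1].min(),cn[:,0].min(),cn[:,0].max())
print(readout.get_obs()['tool_pos'])
E
```

```text
{226: 69, 227: 24, 228: 19, 229: 21, 230: 21, 231: 16, 232: 8, 233: 6, 234: 7, 235: 22, 236: 51, 237: 67, 238: 67, 239: 65, 240: 64, 241: 65, 242: 65, 243: 66, 244: 65, 245: 66, 246: 65, 247: 65, 248: 65, 249: 65}
[184, 168, 119, 115, 116, 109, 99, 102, 109, 121, 141, 152, 154, 153, 154, 157, 157, 156, 156, 155, 156, 157, 157, 157]
235 [0.44573399 0.11543859 0.        ] [0.46863129 0.10113077 0.        ]
235.5 [0.44448745 0.11622454 0.        ] [0.46738475 0.10191672 0.        ]
236 [0.44324461 0.11700816 0.        ] [0.46614191 0.10270034 0.        ]
rim [0.46842506 0.10163157 0.02      ]
wrist far 182 191 320
[0.47077153 0.09983501 0.01690057]
```

Call:
creep_tool([
  [[-0.003, 0, 0], 0, 0.058],
  [[-0.006, 0, 0], 0, 0.058],
  [[-0.006, 0, 0.003], 0, 0.058],
  [[-0.006, 0, 0.006], 0, 0.058],
  [[-0.0065, 0, 0.0075], 0, 0.058],
  [[-0.0065, 0, 0.009], 0, 0.058],
  [[-0.0065, 0, 0.01], 0, 0.058],
  [[-0.0065, 0, 0.01], 0, 0.058],
], grip_force=4)

```text
time_s: 9.12
tool_pos: [0.4651, 0.1033, 0.0066]
tool_rot: [180.0, 0.0, -32.8]
force: [-0.8, -0.3, 0.2]
grip_width: 0.0641
grasp_force: 4.0
```

```bash
python3 m.py; python3 - <<'E'
from h import *
c=camrig.read_camera('scene')
cv2.imwrite('pics/i.png',cv2.hconcat([cv2.resize(c['color'][185:245,230:310],(400,300),interpolation=2),cv2.resize(camrig.read_camera('wrist')['color'],(400,300))]))
E
```

```text
dot 270.77777777777777 222.44444444444446 9
profile {198: np.int64(-63), 199: np.int64(-64), 200: np.int64(-64), 201: np.int64(-64), 202: np.int64(-63), 203: np.int64(-63), 204: np.int64(-64), 205: np.int64(-65), 206: np.int64(-64), 207: np.int64(-35), 208: np.int64(47), 209: np.int64(118), 210: np.int64(105), 211: np.int64(86), 212: np.int64(84), 213: np.int64(92), 214: np.int64(107), 215: np.int64(116), 216: np.int64(122), 217: np.int64(130), 218: np.int64(132), 219: np.int64(134), 220: np.int64(116), 221: np.int64(46), 222: np.int64(-35), 223: np.int64(-15), 224: np.int64(73), 225: np.int64(96), 226: np.int64(59), 227: np.int64(54), 228: np.int64(56), 229: np.int64(52), 230: np.int64(20), 231: np.int64(-5), 232: np.int64(-8), 233: np.int64(-6), 234: np.int64(-7), 235: np.int64(-24)}
9.1667 [0.46523487 0.1033409  0.0067661 ] 0.06371432502669676 [-0.41580155 -0.48431979  0.46959463]
```

View pics/i.png

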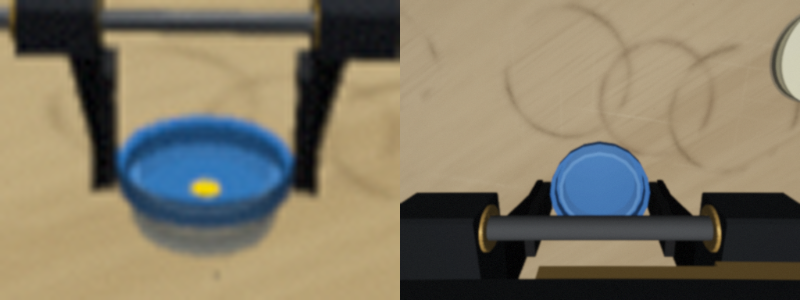

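The lid now covers the dish with its dotted side down over the rim, and the dot is at crop (205,187). I'll release it with small opening steps and measure.

Call:
creep_tool([
  [[0, 0, 0], 0, 0.066],
  [[0, 0, 0], 0, 0.07],
  [[0, 0, 0], 0, 0.076],
  [[0, 0, 0], 0, 0.08],
  [[0, 0, 0], 0, 0.084],
  [[0, 0, 0], 0, 0.087],
  [[0, 0, 0], 0, 0.087],
  [[0, 0, 0], 0, 0.087],
])

```text
time_s: 9.93
tool_pos: [0.4654, 0.1033, 0.0069]
tool_rot: [180.0, -0.0, -32.8]
force: [-0.2, -0.4, -0.1]
grip_width: 0.0864
grasp_force: 0.0
```

Call:
creep_tool([
  [[0, 0, -0.02], 0, 0.087],
  [[0, 0, -0.05], 0, 0.087],
  [[0, 0, -0.08], 0, 0.087],
  [[0, 0, -0.12], 0, 0.087],
  [[0, 0, -0.15], 0, 0.087],
  [[0, 0, -0.15], 0, 0.087],
])

```text
time_s: 10.43
tool_pos: [0.4695, 0.1044, 0.1633]
tool_rot: [-179.7, -0.5, -32.8]
force: [1.0, 1.5, 0.6]
grip_width: 0.087
grasp_force: 0.0
```

```bash
python3 m.py; python3 - <<'E'
from h import *
c=camrig.read_camera('scene');w=camrig.read_camera('wrist')
cv2.imwrite('pics/j.png',cv2.hconcat([cv2.resize(c['color'][195:240,240:300],(400,300),interpolation=2),cv2.resize(w['color'][100:250,150:350],(400,300),interpolation=2)]))
im=w['color'];f=im.astype(float)
m=((f[...,0]-f[...,2])>25).astype(np.uint8);m[230:]=0
cn=max(cv2.findContours(m,0,2)[0],key=cv2.contourArea);e=cv2.fitEllipse(cv2.convexHull(cn))
print('lid',e,plane(w,e[0],.02))
for b in blobs(im,(22,110,120),(38,255,255),15): print(b,plane(w,b[1],.0225))
E
```

```text
dot 270.72727272727275 224.1818181818182 11
profile {198: np.int64(-60), 199: np.int64(-59), 200: np.int64(-60), 201: np.int64(-60), 202: np.int64(-59), 203: np.int64(-59), 204: np.int64(-60), 205: np.int64(-61), 206: np.int64(-60), 207: np.int64(-20), 208: np.int64(67), 209: np.int64(113), 210: np.int64(94), 211: np.int64(79), 212: np.int64(79), 213: np.int64(92), 214: np.int64(107), 215: np.int64(110), 216: np.int64(115), 217: np.int64(120), 218: np.int64(122), 219: np.int64(122), 220: np.int64(122), 221: np.int64(122), 222: np.int64(101), 223: np.int64(35), 224: np.int64(-34), 225: np.int64(-17), 226: np.int64(64), 227: np.int64(88), 228: np.int64(57), 229: np.int64(50), 230: np.int64(50), 231: np.int64(49), 232: np.int64(22), 233: np.int64(-2), 234: np.int64(-7), 235: np.int64(-23)}
10.4833 [0.4679252  0.10383058 0.16033715] 0.08722141260151729 [-0.18051312 -0.39191248 -0.22918774]
lid ((256.57391357421875, 174.92721557617188), (66.93722534179688, 67.79246520996094), 87.04570007324219) [0.46917463 0.1004121  0.02      ]
([253, 196, 9, 9, 70], array([256.95714286, 200.25714286])) [0.4487456 0.1131341 0.0225   ]
```

View pics/j.png

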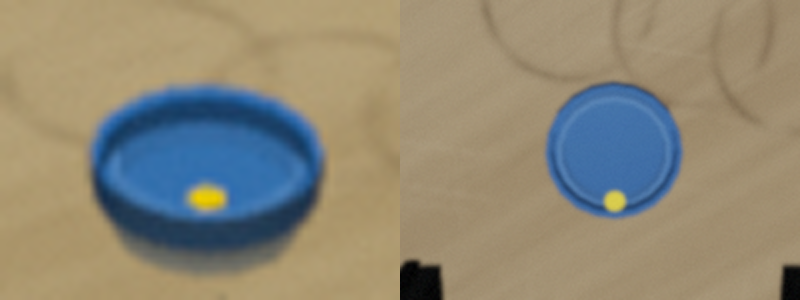

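The released lid looks level and concentric, with an even band of dish below it. One numeric check for level and height.

```bash
python3 - <<'E'
from h import *
c=camrig.read_camera('scene');w=camrig.read_camera('wrist');t=camrig.read_camera('top')
h=blobs(w['color'],(22,110,120),(38,255,255),15)[-1][1]
ds=blobs(c['color'],(20,130,90),(35,255,255),4);ds=[b[1] for b in ds if 260<b[1][0]<280][0]
print('dot',ds,two(w,h,c,ds))
R=np.radians(-32.);ux=np.array([np.cos(R),np.sin(R),0]);L=np.array([.4685,.1010,0])
for n,v,k in(('near low (11)',231.9,-.032),('far top (22.5)',207.5,.032),('near top (22.5)',225.6,-.032)):
    o,q=ray(c,(270.7,v));s=((L+k*ux-o)@ux)/(q@ux);print(n,(o+s*q)[2])
print(plane(c,(270.6,235.4),0)+.027*ux)
E
```

```text
dot [270.72727273 224.18181818] (array([0.44875355, 0.11346251, 0.02148564]), np.float64(1.4963620757241215e-05))
near low (11) 0.010810689584537125
far top (22.5) 0.019955171926153148
near top (22.5) 0.024712473435128335
[0.4675415  0.10160508 0.        ]
```

```bash
python3 -c "
from cell import env, camrig, readout, order
print(order.sign_off())"
```

```text
the job is handed in; nothing more can be done
None
```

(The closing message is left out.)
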